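# Second-stage flare on a brake pipe: index the turret, pull down and hold

### The job

The brake pipe in the bench flaring tool has its first-stage flare. Turn the tool's turret one click clockwise (seen from above) so that the cone-nosed punch faces the pipe, let go of it, and only then press the spring-loaded lever all the way down to its stop so that the cone seats in the pipe. Finish while still holding the lever fully down; leave everything else on the bench where it is.

Things in the scene. Friction and masses are not known exactly. Their poses are not given: they have to be found in the camera images.
- flaring_tool: Flaring tool bolted to the bench: grey bed 310 x 80 x 16 mm. Origin on its underside below the turret axis (lever up); x axis points from the turret to the clamp (x 70 to 120 mm, 130 mm tall) that holds a 6 mm copper pipe 75 mm above the bench, ending at x 300. Lever bracket at x -62 to -108 mm, 116 mm tall; lever sticks out to -x. Turret: steel, 64 mm across, five punches like spokes.
- turret (a joint): Turret angle about its vertical axis, rad, growing clockwise from above: 0 = the thin pilot-pin punch faces the pipe (about so at the start), 1.257 (72 deg) = the next punch, the cone, faces it. A spring detent holds it at each of the five stations, 72 deg apart: about 0.13 N m to turn; let go within 0.4 rad of a station it pulls itself in.
- turret_grip (a point): On the turret's axis, 116 mm above the bench, in the wing grip: an upright dark steel bar on the turret, 50 mm long, 12 mm thick, 94 to 128 mm above the bench. The bar's length runs along this point's x axis (at turret = 0 the tool's x axis). It turns with the turret and rides 14 mm towards the pipe as the lever goes down.
- cone_tip (a point): Tip of the cone-nosed punch (14 mm thick, tapering to a point), 52 mm from the turret's axis, 75 mm above the bench.
- flare_seat (a point): Where the tip of the cone must end up: the point in the mouth of the pipe, 66 mm from the turret's axis (lever up) along the tool's x axis, 75 mm above the bench. It is fixed to the tool.
- lever (a joint): Angle the lever is pressed down, rad: 0 = up (bar 30 deg above level), 0.524 = at its stop (bar level, cone home). A spring lifts it: pressing on the grip takes about 6 N at first, 16 N at the stop; let go, it flies up. It pushes carriage and turret 26.7 mm per rad towards the pipe.
- lever_hinge (a point): Centre of the lever's pin, 100 mm above the bench, 85 mm from the turret's axis (lever up) along the tool's -x axis. The lever swings in the vertical plane through the tool's x axis.
- lever_grip (a point): Middle of the top face of the lever's black grip, 195 mm out along the bar from the pin, 11 mm above the bar's centre line. Grip 110 mm long (140 to 250 mm from the pin), 30 mm wide, 22 mm thick. This point is 207 mm above the bench with the lever up, 111 mm at the stop.
- spanner: Bystander: steel open-ended spanner, 170 mm long, lying on the bench beside the tool. Origin under its middle, x along its length.
- reamer: Bystander: hand reamer with a screwdriver-like handle, 180 mm long, lying on the bench. Origin under its middle, x along its length.
- union_nut: Bystander: brass hexagon union nut, 20 mm across flats, 20 mm tall, standing beside the tool. Origin under its centre.
- pipe_offcut: Bystander: bent offcut of 6 mm copper pipe, 155 mm long, lying flat. Origin under the straight part, x along it.
- pipe_cutter: Bystander: small grey pipe cutter, 130 mm long, 22 mm tall, lying flat. Origin under its frame, x towards its knob.
- nut_tub: Bystander: open white plastic tub of nuts, 100 mm across, 60 mm tall. Origin under its centre.
- aerosol: Bystander: white aerosol can, 65 mm across, 190 mm tall, standing. Origin under its centre.
- sleeve: Bystander: stepped steel exhaust sleeve, 52 mm across, 110 mm tall, standing. Origin under its centre.

How it is judged:
By the outcome, as a careful person would: the job done as asked, in the order asked, and still so for the second after the job is handed in, while the arm keeps its last pose, push and grip.
It also fails if it takes over 48 s, if anything falls off the work surface, if the arm or the gripper's body presses on something with over 40 N, if the wrist force passes 120 N, or if a joint passes its speed limit or range.

### The arm

A 7-joint arm with a two-finger parallel gripper is mounted at the origin on the work surface. World frame = base frame: x ahead of the robot, y to its left, z up, the work surface at z = 0. Lengths are in m, angles in rad, forces in N, time in s.
With the tool pointing down it reaches from about 0.4 to 0.9 m from the base axis. Payload 5.5 kg.
Tool frame: the origin (TCP) lies between the finger pads; the fingertips stand bot.tips_ahead ahead of it and the grasp point (between the pads) lies 3 mm ahead of it (bot.tips_ahead is the distance from the TCP to the fingertips, in m); y points along the fingers, x is the direction in which the jaws open and shut, and the axes are right-handed (so a half turn about y gives the same grasp; the last joint's range is limited). The gripper opens to 85 mm and grips with 20 to 120 N. Pads are 22 mm wide; open, the fingers measure 114 mm over their backs; the gripper's body (76 mm by 85 mm) begins 54 mm behind the grasp point. The pads swing forward as they close: fully open they stand 13 mm farther back than shut.
Start: joints at [-1.031, 0.501, -0.427, 1.55, 0.221, 1.138, -0.21], TCP at [0.178, 0.625, 0.253] pointing down, gripper open.
Joint ranges: [-2.88, 2.88], [-0.31, 2.03], [-1.54, 1.56], [0.2, 2.42], [-1.41, 4.55], [0.19, 2.02], [-2.57, 2.57]. Speed limits (rad/s): [2.57, 2.57, 3.14, 3.14, 3.14, 3.14, 3.14].

### API

Orientations are given as a rotation vector (axis times angle).
In Python, from rig import readout, viewer, bot gives the robot as it stands.
- The arm moves only by the tool step_arm, never from a script. Its argument "steps" is a list of rows, each an object of numbers: "dx", "dy", "dz": the shift along the world's x, y, z in m; "yaw": the turn about the world's z in rad. A call has 1 to 12 rows; each row shifts and turns the commanded pose from where the row before left it; what a row does not reach is not made up. A row lasts 1/8 s, in which the tool goes at most 62.5 mm and 10.7 degrees, less where a joint would pass 70% of its speed; a pose out of reach is approached as far as the arm can. A call is refused whole if a number of a shift passes 0.0625 or a number of a turn 0.188, either way. A call with a gripper value outside its range is refused whole. "jaw" is the closure in counts, from 0 (fully open) to 255 (shut), set as the call begins (left out, the last holds). The fingers move at their own pace and stop on an object; "newtons" is the grip in N (left out, the last holds). Time passes only in rows, so rows that do not move let the fingers close. It gives the time, the measured TCP pose, the force and the opening at its end, in the units of the state.
- readout.read_state(): the state, without advancing time (a new reading comes with each control period).
- viewer.grab_frame(name): name is "scene" or "top"; returns (picture, depth): 480x640x3 uint8, red, green, blue; 480x640 float32, m along the optical axis (not along the pixel's ray), 0 where there is no reading.
- viewer.camera_info(name): a dict with "intrinsics" (3x3 intrinsics, pixels), "camera_from_world" (4x4, takes a point from world to camera coordinates). Camera axes: x right, y down, z forward; pixel columns grow to the right and rows downward; lengths in m; the calibration is good to about 2 mm. A picture is of the moment at which its call begins. camera_info takes no time and is no camera call.
- bot.finish_job(): hands the job in, once; it reports no verdict.
Trained networks look in the newest picture that a camera, given by its name, has taken for a name from the list of things; names that differ only in an ending like _2 or _b are one class to them, and where a whole thing is asked for, a point or a joint stands for the part that bears it (a point fixed in the world has none). Each returns a list of dicts, best first, with "score" (0 to 1); they miss things now and then, are a little off and sometimes report something else, mostly with a low value. They report only what shows in the picture. A call takes as long as a camera call.
- viewer.find_in(camera, label): "at" ([column, row] in pixels, amid what is visible of it).
- viewer.spot_point(camera, label): "at" ([column, row] in pixels: a listed point, or the origin of a listed thing).
The state is a dict: "clock": time; "joint_pos": joint angles; "qd": joint speeds; "effort": joint torques, N m; "position": TCP position; "eef_rot": TCP orientation; "force": force on the tool from outside, world axes, zero at the start; "wrist_torque": the same for the moment, N m; "grip_width": finger opening in m.
Only numpy, scipy, OpenCV 4.12 (cv2) and the standard library are available. Lean on these libraries where they do the work, as an engineer would, in place of code of your own. Each camera call takes 0.05 s, during which the arm holds its last target.

## Working session

There is one attempt and no reset: what is moved stays moved. The work goes in short steps, Python scripts to look and compute and a tool call to move; the robot and the scene stay as the last step left them, time stands still between calls to the robot, and variables do not carry over. Pictures are saved under pics/ and viewed, and the job is handed in when it is done.

Besides the shell and the picture viewer there is one more tool, called after ">>>" by a JSON object that holds its "fn" and its "kwargs". step_arm: Moves the arm, as the interface text tells. Its arguments: {"type":"object","properties":{"steps":{"type":"array"},"jaw":{"type":"number"},"newtons":{"type":"number"}},"required":["steps"]}

```bash
ls; mkdir -p pics; cat > h.py <<'E'
import numpy as np, cv2
from rig import readout, viewer, bot
def info(n):
    i=viewer.camera_info(n); return np.array(i["intrinsics"]),np.array(i["camera_from_world"])
def proj(n,P):
    K,T=info(n); p=T[:3,:3]@np.array(P)+T[:3,3]; q=K@p; return q[:2]/q[2]
def atz(n,uv,z):
    K,T=info(n); R=T[:3,:3]; c=-R.T@T[:3,3]; d=R.T@np.linalg.solve(K,[uv[0],uv[1],1]); return c+d*(z-c[2])/d[2]
def unproj(n,uv,d):
    K,T=info(n); p=np.linalg.solve(K,[uv[0],uv[1],1])*d; return T[:3,:3].T@(p-T[:3,3])
def save(name,pic): cv2.imwrite(f"pics/{name}.png",pic[:,:,::-1])
E
python3 - <<'E'
from h import *
s=readout.read_state(); print({k:np.round(v,3).tolist() for k,v in s.items()}, bot.tips_ahead)
for n in ("scene","top"):
    pic,d=viewer.grab_frame(n); save(n+"0",pic); np.save(n+"0d.npy",d); np.save(n+"0.npy",pic)
    K,T=info(n); print(n,np.round(-T[:3,:3].T@T[:3,3],3), K[0,0])
    for l,z in (("flaring_tool",0),("turret_grip",.116),("cone_tip",.075),("flare_seat",.075),("lever_hinge",.1),("lever_grip",.207)):
        for r in viewer.spot_point(n,l)[:2]: print(l,np.round(r["at"],1),round(r["score"],2),np.round(atz(n,r["at"],z),4))
E
```

```text
pics
{'clock': 0.0, 'joint_pos': [-1.031, 0.502, -0.427, 1.551, 0.221, 1.138, -0.21], 'qd': [0.0, -0.001, -0.0, 0.0, 0.001, -0.001, 0.0], 'effort': [0.001, -56.952, -5.816, -28.095, 0.011, 0.012, 0.0], 'position': [0.178, 0.625, 0.252], 'eef_rot': [-1.329, -1.002, 1.004], 'force': [0.405, -0.051, -0.404], 'wrist_torque': [-0.021, 0.009, -0.028], 'grip_width': 0.085} 0.022
scene [1.768 0.46  1.092] 566.7742232885083
flaring_tool [343.2 273.3] 0.98 [0.5874 0.0942 0.    ]
turret_grip [353.1 240.4] 0.65 [0.5723 0.1143 0.116 ]
cone_tip [357.9 246.8] 0.96 [0.5453 0.1217 0.075 ]
flare_seat [365.8 259.1] 0.87 [0.5895 0.1588 0.075 ]
lever_hinge [322.8 235.7] 0.76 [0.5633 0.021  0.1   ]
lever_grip [275.5 185.9] 0.6 [ 0.523  -0.1403  0.207 ]
top [0.384 0.023 1.257] 521.287068058584
flaring_tool [276.7 273.5] 0.62 [0.5768 0.106  0.    ]
turret_grip [273.9 264.9] 0.89 [0.579  0.1018 0.116 ]
cone_tip [267.9 288.4] 0.9 [0.5347 0.1257 0.075 ]
cone_tip [311.6 266.9] 0.44 [0.5677 0.0199 0.075 ]
flare_seat [249.1 262.6] 0.78 [0.6003 0.1601 0.075 ]
flare_seat [391.7 321.7] 0.7 [ 0.4164 -0.1382  0.075 ]
lever_hinge [311.7 268.3] 0.82 [0.5606 0.0203 0.1   ]
lever_grip [388.7 263.7] 0.59 [ 0.5287 -0.1359  0.207 ]
```

View pics/scene0.png

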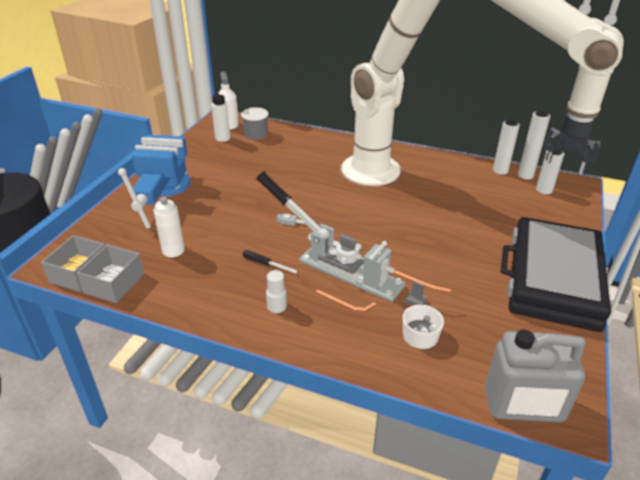

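View pics/top0.png

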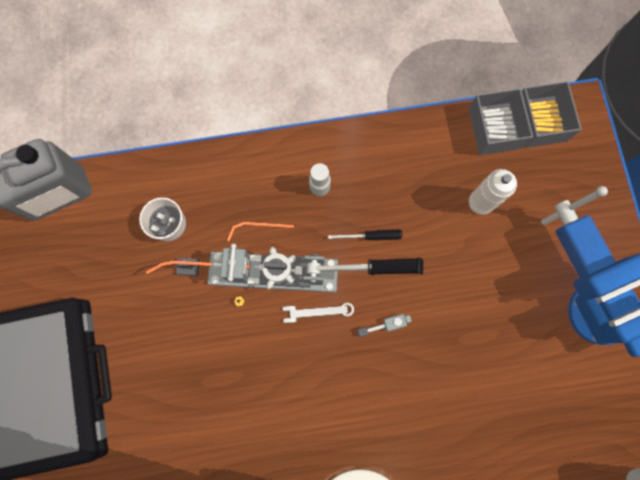

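```bash
python3 - <<'E'
from h import *
pic=np.load("top0.npy"); c=pic[180:340,200:440]; save("top0z",cv2.resize(c,(800,533),interpolation=cv2.INTER_CUBIC))
pic=np.load("scene0.npy"); c=pic[150:300,240:440]; save("scene0z",cv2.resize(c,(800,600),interpolation=cv2.INTER_CUBIC))
from scipy.spatial.transform import Rotation as R
s=readout.read_state(); print(R.from_rotvec(s["eef_rot"]).as_matrix().round(3))
E
```

```text
[[ 0.273  0.    -0.962]
 [ 0.962  0.     0.273]
 [ 0.    -1.    -0.   ]]
```

View pics/top0z.png

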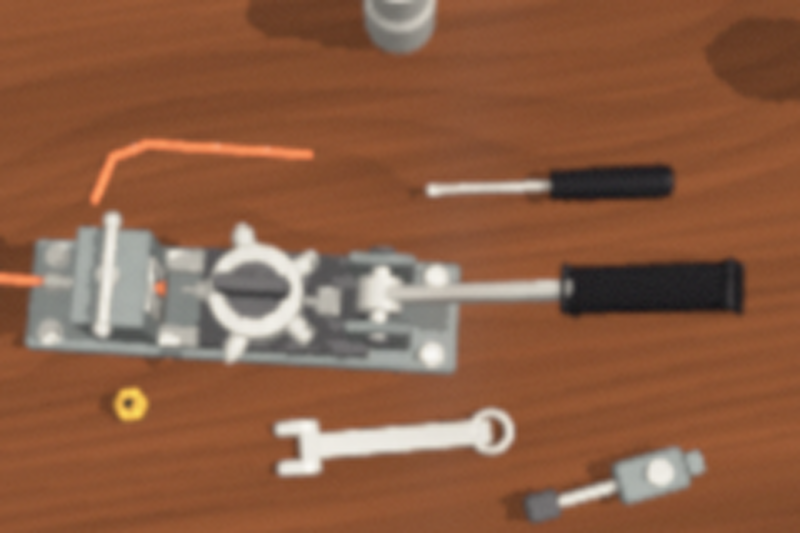

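View pics/scene0z.png

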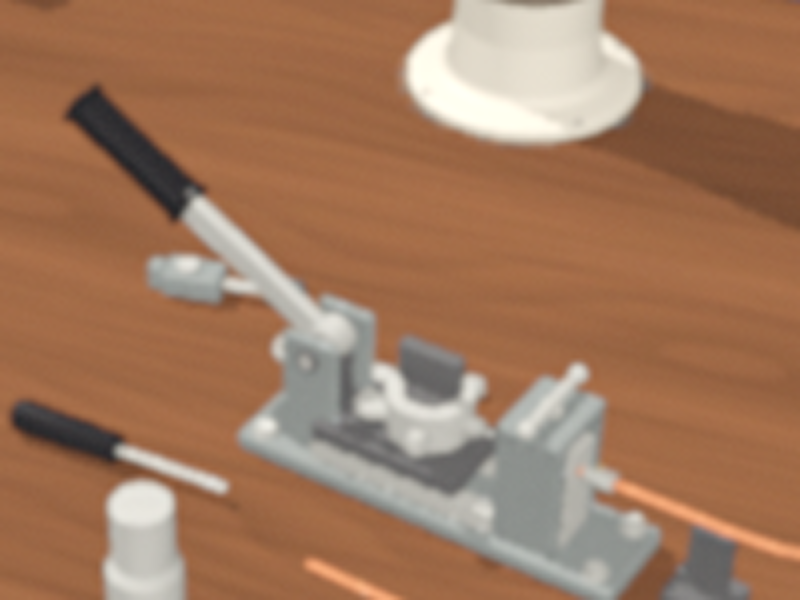

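```bash
python3 - <<'E'
from h import *
# cloud from top cam
d=np.load("top0d.npy"); pic=np.load("top0.npy"); K,T=info("top")
v,u=np.mgrid[180:340,200:440]; dd=d[180:340,200:440]
p=np.stack([(u-K[0,2])/K[0,0]*dd,(v-K[1,2])/K[1,1]*dd,dd],-1).reshape(-1,3)
W=(p-T[:3,3])@T[:3,:3]; W=W[dd.ravel()>0]
col=pic[180:340,200:440].reshape(-1,3)[dd.ravel()>0]
# lever bar/grip: z>.13
m=(W[:,2]>.135)&(W[:,1]<.03)&(W[:,0]>.45)&(W[:,0]<.65)
G=W[m]; c=G.mean(0); dirn=np.linalg.svd(G-c)[2][0]; dirn*=-np.sign(dirn[1]); print("lever pts",m.sum(),c.round(4),dirn.round(4), "az",np.degrees(np.arctan2(dirn[1],dirn[0])),"el",np.degrees(np.arcsin(dirn[2])))
print("z range",G[:,2].max(), "floor",np.median(W[(W[:,2]<.02)][:,2]))
m=(W[:,2]>.119)&(W[:,2]<.135)&(abs(W[:,0]-.575)<.07)&(abs(W[:,1]-.105)<.045)
print("grip",m.sum(),W[m].round(3))
m=(W[:,2]>.119)&(W[:,2]<.145)&(W[:,1]>.15)
print("clamp",m.sum(),W[m].min(0),W[m].max(0),W[m].mean(0))
E
```

```text
lever pts 1063 [ 0.526  -0.132   0.1987] [-0.1926 -0.8512  0.4882] az -102.75121305324174 el 29.22460704532462
z range 0.2406482107781664 floor 0.000708008612915199
grip 133 [[0.589 0.119 0.125]
 [0.588 0.117 0.129]
 [0.588 0.115 0.128]
 [0.588 0.113 0.127]
 [0.588 0.111 0.123]
 [0.587 0.108 0.13 ]
 [0.587 0.122 0.128]
 [0.586 0.119 0.129]
 [0.586 0.117 0.126]
 [0.585 0.115 0.13 ]
 [0.585 0.113 0.128]
 [0.585 0.111 0.128]
 [0.585 0.109 0.128]
 [0.583 0.106 0.133]
 [0.584 0.104 0.126]
 [0.583 0.102 0.131]
 [0.583 0.1   0.129]
 [0.583 0.098 0.128]
 [0.582 0.095 0.132]
 [0.583 0.093 0.125]
 [0.582 0.091 0.127]
 [0.582 0.089 0.126]
 [0.581 0.087 0.127]
 [0.582 0.085 0.122]
 [0.58  0.082 0.13 ]
 [0.581 0.081 0.124]
 [0.58  0.078 0.125]
 [0.58  0.076 0.126]
 [0.585 0.122 0.128]
 [0.585 0.12  0.126]
 [0.585 0.118 0.123]
 [0.583 0.115 0.129]
 [0.583 0.113 0.13 ]
 [0.582 0.111 0.13 ]
 [0.581 0.108 0.134]
 [0.582 0.107 0.129]
 [0.582 0.105 0.127]
 [0.581 0.102 0.128]
 [0.581 0.1   0.128]
 [0.581 0.098 0.127]
 [0.58  0.096 0.13 ]
 [0.58  0.094 0.127]
 [0.58  0.091 0.128]
 [0.579 0.089 0.131]
 [
[... 1282 characters left out ...]
.574 0.103 0.131]
 [0.574 0.101 0.128]
 [0.574 0.099 0.131]
 [0.574 0.097 0.125]
 [0.573 0.094 0.129]
 [0.573 0.092 0.129]
 [0.573 0.09  0.128]
 [0.572 0.088 0.132]
 [0.572 0.086 0.125]
 [0.572 0.084 0.129]
 [0.571 0.082 0.13 ]
 [0.571 0.079 0.13 ]
 [0.571 0.077 0.128]
 [0.571 0.075 0.124]
 [0.574 0.108 0.122]
 [0.573 0.102 0.122]
 [0.573 0.1   0.122]
 [0.573 0.097 0.122]
 [0.573 0.095 0.12 ]
 [0.572 0.093 0.122]
 [0.571 0.091 0.124]
 [0.571 0.089 0.126]
 [0.57  0.086 0.128]
 [0.569 0.084 0.13 ]
 [0.569 0.082 0.126]
 [0.569 0.08  0.129]
 [0.569 0.078 0.128]
 [0.568 0.078 0.12 ]]
clamp 183 [0.55911992 0.16573104 0.11902984] [0.63930713 0.21479838 0.13452014] [0.59865516 0.19102414 0.12641494]
```

The scene view shows the tool at about (350,255), lever up at (275,186). The top view shows the turret at (277,266), with the bar running along the tool's axis. I'll refine the wing-bar pose from both depth clouds.

```bash
cat >> h.py <<'E'
def cloud(n,d):
    K,T=info(n); v,u=np.mgrid[0:480,0:640]
    p=np.stack([(u-K[0,2])/K[0,0]*d,(v-K[1,2])/K[1,1]*d,d],-1).reshape(-1,3)
    W=(p-T[:3,3])@T[:3,:3]; return W[d.ravel()>0]
E
python3 - <<'E'
from h import *
for n in ("top","scene"):
    W=cloud(n,np.load(n+"0d.npy"))
    m=(W[:,2]>.122)&(W[:,2]<.136)&(np.hypot(W[:,0]-.5785,W[:,1]-.0985)<.035)
    G=W[m][:,:2]; r=cv2.minAreaRect((G*1000).astype(np.float32)); dr=np.linalg.svd(G-G.mean(0))[2][0]
    print(n,m.sum(),r,np.degrees(np.arctan2(dr[1],dr[0])), np.median(W[m][:,2]))
    m=(W[:,2]>.135)&(W[:,2]<.26)&(W[:,1]<.03)&(W[:,1]>-.25)&(W[:,0]>.42)&(W[:,0]<.65)
    G=W[m]; c=np.median(G,0); dr=np.linalg.svd(G-G.mean(0))[2][0]
    print(" lever",m.sum(),G.mean(0).round(4),dr.round(3),np.degrees(np.arctan2(dr[1],dr[0])),G.min(0).round(3),G.max(0).round(3))
    m=(W[:,2]>.008)&(W[:,2]<.024)&(W[:,1]<.3)&(W[:,1]>-.1)&(W[:,0]>.5)&(W[:,0]<.65)
    print(" bed",cv2.minAreaRect((W[m][:,:2]*1000).astype(np.float32)))
    m=(W[:,2]>.06)&(abs(W[:,0]-.6)<.15)&(abs(W[:,1]-.19)<.05)
    print(" clamp top",np.percentile(W[m][:,2],[50,90,99,100]))
E
```

```text
top 125 ((578.8568725585938, 98.26993560791016), (48.91768264770508, 12.17453384399414), 76.59173583984375) 77.05049735582143 0.12779028916655397
 lever 1063 [ 0.526  -0.132   0.1987] [-0.193 -0.851  0.488] -102.75121305324174 [ 0.498 -0.204  0.135] [ 0.556 -0.02   0.241]
 bed ((580.4053344726562, 100.22147369384766), (399.6158142089844, 138.1510467529297), 89.86344146728516)
 clamp top [0.11490462 0.12700025 0.13066654 0.13452014]
scene 63 ((579.7986450195312, 100.91158294677734), (49.31971740722656, 17.136817932128906), 77.21676635742188) -102.19972994325367 0.1260566539458592
 lever 616 [ 0.5331 -0.1218  0.1889] [ 0.17   0.845 -0.506] 78.59631331484007 [ 0.497 -0.202  0.135] [ 0.56  -0.013  0.237]
 bed ((584.2495727539062, 101.04986572265625), (398.1134948730469, 129.73008728027344), 89.74366760253906)
 clamp top [0.1038751  0.12063863 0.1301983  0.13128883]
```

>>> {"fn": "step_arm", "kwargs": {"steps": [{"dx": 0.035,"dy": -0.045,"yaw": -0.14},{"dx": 0.035,"dy": -0.045,"yaw": -0.14},{"dx": 0.035,"dy": -0.045,"yaw": -0.14},{"dx": 0.035,"dy": -0.045,"yaw": -0.14},{"dx": 0.035,"dy": -0.045,"yaw": -0.14},{"dx": 0.035,"dy": -0.045,"yaw": -0.14},{"dx": 0.035,"dy": -0.045,"yaw": -0.14},{"dx": 0.035,"dy": -0.045,"yaw": -0.14},{"dx": 0.035,"dy": -0.045,"yaw": -0.14},{"dx": 0.035,"dy": -0.045,"yaw": -0.14},{},{}], "jaw": 0}}

```text
invalid input at $.steps[0]: expected keys dx, dy, dz, yaw
```

>>> {"fn": "step_arm", "kwargs": {"steps": [{"dx": 0.035,"dy": -0.045,"dz": 0,"yaw": -0.14},{"dx": 0.035,"dy": -0.045,"dz": 0,"yaw": -0.14},{"dx": 0.035,"dy": -0.045,"dz": 0,"yaw": -0.14},{"dx": 0.035,"dy": -0.045,"dz": 0,"yaw": -0.14},{"dx": 0.035,"dy": -0.045,"dz": 0,"yaw": -0.14},{"dx": 0.035,"dy": -0.045,"dz": 0,"yaw": -0.14},{"dx": 0.035,"dy": -0.045,"dz": 0,"yaw": -0.14},{"dx": 0.035,"dy": -0.045,"dz": 0,"yaw": -0.14},{"dx": 0.035,"dy": -0.045,"dz": 0,"yaw": -0.14},{"dx": 0.035,"dy": -0.045,"dz": 0,"yaw": -0.14},{"dx": 0,"dy": 0,"dz": 0,"yaw": 0},{"dx": 0,"dy": 0,"dz": 0,"yaw": 0}], "jaw": 0}}

```text
clock: 2.2
position: [0.5273, 0.1758, 0.2532]
eef_rot: [-1.569, 0.083, -0.082]
force: [-1.1, 1.2, 0.3]
grip_width: 0.0853
```

```bash
cat >> h.py <<'E'
from scipy.spatial.transform import Rotation as R
def st():
    s=readout.read_state(); M=R.from_rotvec(s["eef_rot"]).as_matrix()
    print("t",round(s["clock"],2),"pos",np.round(s["position"],4),"jaw az",round(np.degrees(np.arctan2(M[1,0],M[0,0])),2),"appr",M[:,1].round(3),"F",np.round(s["force"],1),"w",round(s["grip_width"],4),"q",np.round(s["joint_pos"],2)); return s
E
python3 -c "
from h import *
st()"
```

```text
t 2.2 pos [0.5273 0.1758 0.2532] jaw az -6.04 appr [-0.001  0.001 -1.   ] F [-1.1  1.2  0.3] w 0.0853 q [-0.39  0.3   0.03  1.8  -0.01  1.04 -0.47]
```

>>> {"fn": "step_arm", "kwargs": {"steps": [{"dx": 0.026,"dy": -0.038,"dz": 0,"yaw": -0.06},{"dx": 0.026,"dy": -0.039,"dz": 0,"yaw": -0.058},{"dx": 0,"dy": 0,"dz": -0.03,"yaw": 0},{"dx": 0,"dy": 0,"dz": -0.03,"yaw": 0},{"dx": 0,"dy": 0,"dz": 0,"yaw": 0},{"dx": 0,"dy": 0,"dz": 0,"yaw": 0}], "jaw": 100, "newtons": 20}}

```text
clock: 2.95
position: [0.5798, 0.0998, 0.1943]
eef_rot: [-1.563, 0.173, -0.175]
force: [0.8, 0.1, 0.7]
grip_width: 0.0519
```

```bash
python3 -c "
from h import *
st()
for n in ('top','scene'):
    pic,d=viewer.grab_frame(n); save(n+'1',cv2.resize(pic[180:340,200:440] if n=='top' else pic[130:310,240:480],(800,533 if n=='top' else 600),interpolation=cv2.INTER_CUBIC))
"
```

```text
t 2.95 pos [0.5798 0.0998 0.1943] jaw az -12.7 appr [ 0.001  0.001 -1.   ] F [0.8 0.1 0.7] w 0.0519 q [-0.28  0.42  0.09  1.78 -0.04  0.94 -0.4 ]
```

View pics/scene1.png

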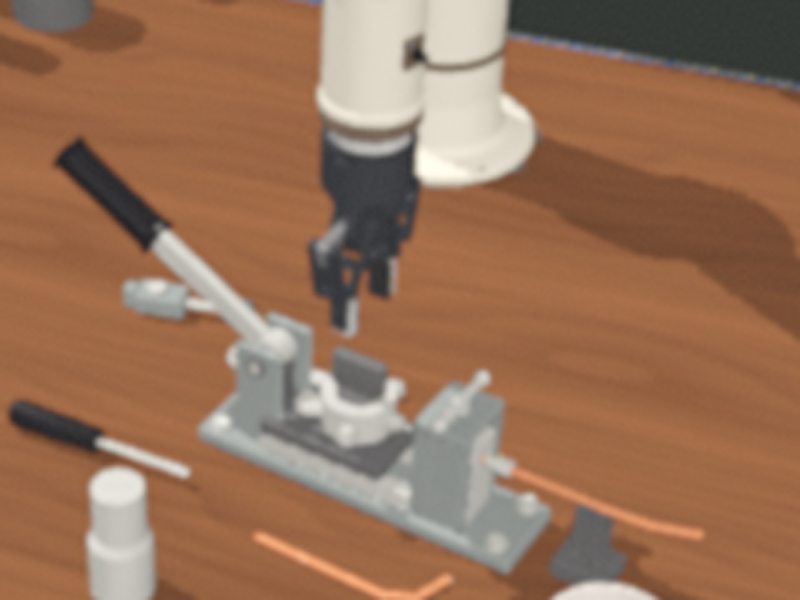

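The fingers straddle the wing bar (zoomed view, about (360,360)) and are aligned. Next I'll descend and close.

>>> {"fn": "step_arm", "kwargs": {"steps": [{"dx": 0,"dy": 0,"dz": -0.025,"yaw": 0},{"dx": 0,"dy": 0,"dz": -0.025,"yaw": 0},{"dx": 0,"dy": 0,"dz": -0.018,"yaw": 0},{"dx": 0,"dy": 0,"dz": 0,"yaw": 0},{"dx": 0,"dy": 0,"dz": 0,"yaw": 0}]}}

```text
clock: 3.68
position: [0.5804, 0.0985, 0.1263]
eef_rot: [-1.563, 0.175, -0.177]
force: [-0.2, -0.3, 0.1]
grip_width: 0.052
```

>>> {"fn": "step_arm", "kwargs": {"steps": [{"dx": 0,"dy": 0,"dz": 0,"yaw": 0},{"dx": 0,"dy": 0,"dz": 0,"yaw": 0},{"dx": 0,"dy": 0,"dz": 0,"yaw": 0},{"dx": 0,"dy": 0,"dz": 0,"yaw": 0},{"dx": 0,"dy": 0,"dz": 0,"yaw": 0},{"dx": 0,"dy": 0,"dz": 0,"yaw": 0}], "jaw": 255, "newtons": 25}}

```text
clock: 4.42
position: [0.5772, 0.0991, 0.1258]
eef_rot: [-1.564, 0.179, -0.172]
force: [-9.6, 0.3, 8.7]
grip_width: 0.0117
```

```bash
python3 -c "
from h import *
s=st(); print(s['wrist_torque'])
"
```

```text
t 4.42 pos [0.5772 0.0991 0.1258] jaw az -12.79 appr [-0.004  0.001 -1.   ] F [-9.6  0.3  8.7] w 0.0117 q [-0.28  0.51  0.08  1.83 -0.06  0.81 -0.39]
[0.20721209 1.63368346 0.03137968]
```

>>> {"fn": "step_arm", "kwargs": {"steps": [{"dx": -0.003,"dy": 0,"dz": 0.001,"yaw": 0},{"dx": 0,"dy": 0,"dz": 0.0,"yaw": 0},{"dx": 0,"dy": 0,"dz": 0,"yaw": 0}]}}

```text
clock: 4.8
position: [0.577, 0.099, 0.1259]
eef_rot: [-1.563, 0.175, -0.176]
force: [3.6, 2.6, -9.5]
grip_width: 0.0116
```

```bash
python3 -c "
from h import *
s=st(); print(s['wrist_torque'])
"
```

```text
t 4.8 pos [0.577  0.099  0.1259] jaw az -12.8 appr [ 0.001  0.001 -1.   ] F [ 3.6  2.6 -9.5] w 0.0116 q [-0.28  0.51  0.08  1.83 -0.05  0.8  -0.39]
[ 0.69174703 -0.69820597  0.05285363]
```

>>> {"fn": "step_arm", "kwargs": {"steps": [{"dx": 0.001,"dy": 0,"dz": -0.0005,"yaw": -0.1},{"dx": 0,"dy": 0,"dz": 0.0,"yaw": -0.1},{"dx": 0,"dy": 0,"dz": 0,"yaw": -0.1},{"dx": 0,"dy": 0,"dz": 0,"yaw": -0.1},{"dx": 0,"dy": 0,"dz": 0,"yaw": 0}]}}

```text
clock: 5.42
position: [0.5771, 0.0991, 0.1259]
eef_rot: [-1.515, 0.488, -0.487]
force: [-1.6, 3.6, -1.7]
grip_width: 0.0116
```

```bash
python3 -c "
from h import *
s=st(); print(s['wrist_torque'])
"
```

```text
t 5.42 pos [0.5771 0.0991 0.1259] jaw az -35.67 appr [-0.001  0.001 -1.   ] F [-1.6  3.6 -1.7] w 0.0116 q [-0.35  0.51  0.18  1.83 -0.12  0.81 -0.74]
[ 0.64909037  0.27856026 -0.02835173]
```

>>> {"fn": "step_arm", "kwargs": {"steps": [{"dx": 0,"dy": 0,"dz": 0,"yaw": -0.11},{"dx": 0,"dy": 0,"dz": 0,"yaw": -0.11},{"dx": 0,"dy": 0,"dz": 0,"yaw": -0.11},{"dx": 0,"dy": 0,"dz": 0,"yaw": -0.11},{"dx": 0,"dy": 0,"dz": 0,"yaw": -0.11},{"dx": 0,"dy": 0,"dz": 0,"yaw": -0.11},{"dx": 0,"dy": 0,"dz": 0,"yaw": -0.11},{"dx": 0,"dy": 0,"dz": 0,"yaw": -0.09},{"dx": 0,"dy": 0,"dz": 0,"yaw": 0},{"dx": 0,"dy": 0,"dz": 0,"yaw": 0}]}}

```text
clock: 6.68
position: [0.5771, 0.0991, 0.1259]
eef_rot: [-1.25, 1.144, -1.141]
force: [-3.5, 4.4, -0.4]
grip_width: 0.0115
```

```bash
python3 -c "
from h import *
s=st(); print(s['wrist_torque'])
for n in ('top','scene'):
    pic,d=viewer.grab_frame(n); save(n+'2',cv2.resize(pic[180:340,200:440] if n=='top' else pic[150:300,280:480],(800,533 if n=='top' else 600),interpolation=cv2.INTER_CUBIC))
"
```

```text
t 6.67 pos [0.5771 0.0991 0.1259] jaw az -84.84 appr [-0.001  0.001 -1.   ] F [-3.5  4.4 -0.4] w 0.0115 q [-0.51  0.53  0.38  1.84 -0.26  0.82 -1.47]
[1.01222345 0.57513887 0.08948879]
```

View pics/scene2.png

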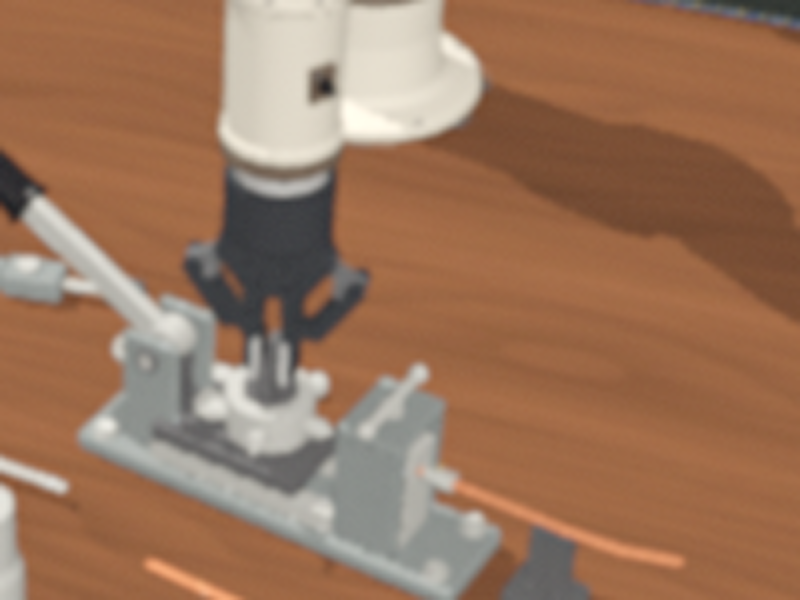

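The jaws have turned with the bar by 72° (-12.8° → -84.8°) and the bar is seen end-on in the zoomed view at about (270,375). Now I'll let go by opening partway, to stay clear of the bracket and clamp, then lift.

>>> {"fn": "step_arm", "kwargs": {"steps": [{"dx": 0,"dy": 0,"dz": 0,"yaw": 0},{"dx": 0,"dy": 0,"dz": 0,"yaw": 0},{"dx": 0,"dy": 0,"dz": 0,"yaw": 0},{"dx": 0,"dy": 0,"dz": 0,"yaw": 0}], "jaw": 150}}

```text
clock: 7.28
position: [0.5778, 0.0979, 0.1259]
eef_rot: [-1.249, 1.145, -1.146]
force: [-0.0, 0.0, 1.3]
grip_width: 0.0353
```

>>> {"fn": "step_arm", "kwargs": {"steps": [{"dx": 0,"dy": 0,"dz": 0.02,"yaw": 0},{"dx": 0,"dy": 0,"dz": 0.04,"yaw": 0},{"dx": 0,"dy": 0,"dz": 0.05,"yaw": 0},{"dx": 0,"dy": 0,"dz": 0.05,"yaw": 0},{"dx": -0.05,"dy": -0.03,"dz": 0,"yaw": 0},{"dx": -0.05,"dy": -0.03,"dz": 0,"yaw": 0},{"dx": -0.03,"dy": -0.02,"dz": 0,"yaw": 0},{"dx": 0,"dy": 0,"dz": 0,"yaw": 0}]}}

```text
clock: 8.28
position: [0.446, 0.0166, 0.2872]
eef_rot: [-1.245, 1.147, -1.146]
force: [0.2, 0.5, -0.5]
grip_width: 0.0353
```

```bash
python3 - <<'E'
from h import *
s=st(); print(s['wrist_torque'])
for n in ('top','scene'):
    pic,d=viewer.grab_frame(n); save(n+'3',cv2.resize(pic[180:340,200:440] if n=='top' else pic[150:300,280:480],(800,533 if n=='top' else 600),interpolation=cv2.INTER_CUBIC))
    W=cloud(n,d)
    m=(W[:,2]>.122)&(W[:,2]<.136)&(np.hypot(W[:,0]-.5785,W[:,1]-.0985)<.035)
    G=W[m][:,:2]; r=cv2.minAreaRect((G*1000).astype(np.float32)); dr=np.linalg.svd(G-G.mean(0))[2][0]
    print(n,m.sum(),r,np.degrees(np.arctan2(dr[1],dr[0])))
    for l,z in (("cone_tip",.075),("flare_seat",.075),("lever_grip",.207)):
        for q in viewer.spot_point(n,l)[:2]: print(l,np.round(q["at"],1),round(q["score"],2),np.round(atz(n,q["at"],z),4))
E
```

```text
t 8.28 pos [0.446  0.0166 0.2872] jaw az -85.19 appr [ 0.001  0.002 -1.   ] F [ 0.2  0.5 -0.5] w 0.0353 q [-0.57  0.06  0.5   2.02 -0.03  1.07 -1.54]
[ 0.05202971 -0.05191543 -0.00665862]
top 101 ((578.8792114257812, 98.5796127319336), (49.416351318359375, 11.973007202148438), 4.951568603515625) -179.05047656402658
cone_tip [255.1 265. ] 0.88 [0.5926 0.1472 0.075 ]
cone_tip [478.1 199.8] 0.72 [ 0.663 -0.391  0.075]
flare_seat [249.7 265.2] 0.91 [0.5941 0.1595 0.075 ]
flare_seat [256.  266.1] 0.67 [0.5898 0.1455 0.075 ]
lever_grip [388.9 264.8] 0.63 [ 0.5264 -0.1358  0.207 ]
lever_grip [279.3 273.1] 0.54 [0.545 0.087 0.207]
scene 51 ((577.9815063476562, 100.86683654785156), (52.03910446166992, 11.793320655822754), 5.850457191467285) 6.9850099258526095
cone_tip [362.2 260.4] 0.75 [0.5984 0.1511 0.075 ]
flare_seat [365.8 255.1] 0.9 [0.5728 0.1537 0.075 ]
lever_grip [277.9 184.2] 0.59 [ 0.5122 -0.1376  0.207 ]
lever_grip [271.4 264.5] 0.2 [ 0.8431 -0.0069  0.207 ]
```

View pics/top3.png

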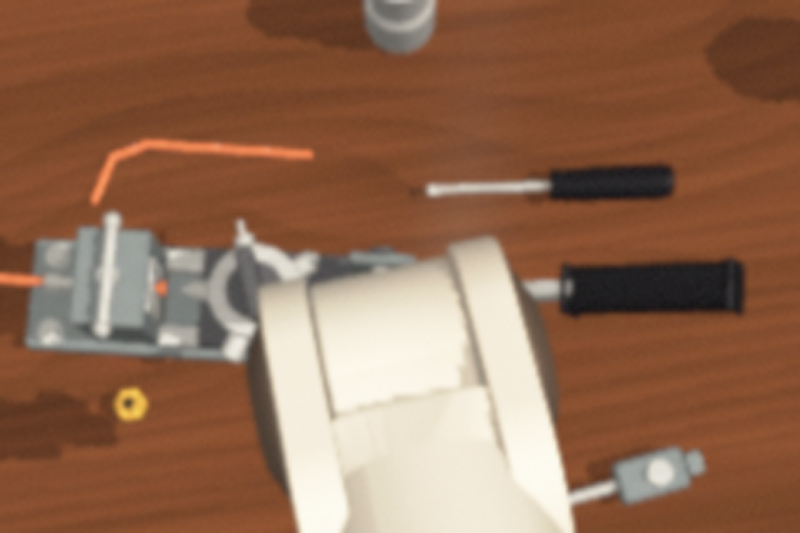

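View pics/scene3.png

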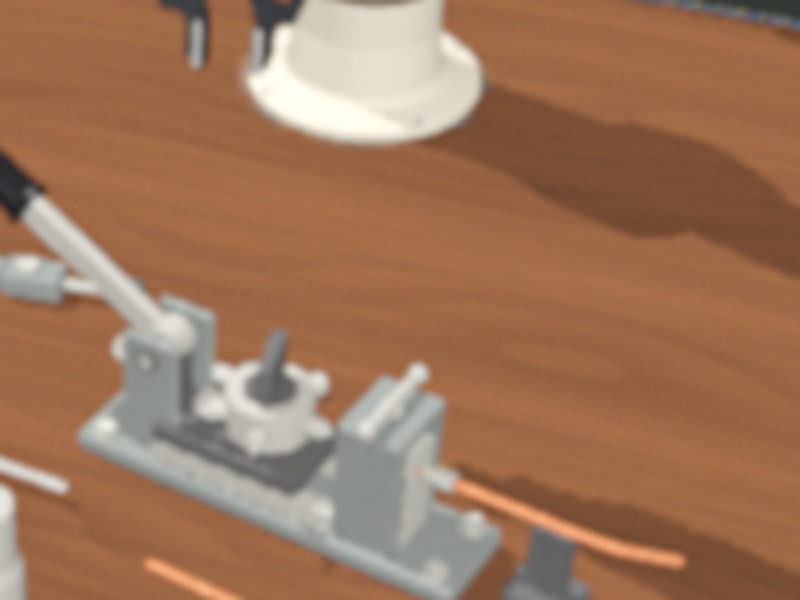

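The bar now lies at about 5° in world azimuth (from 77°), and the cone punch is at (0.593, 0.147), on the pipe axis. The arm is clear of the turret, the detent has set, and the other items are undisturbed. Next I'll go above the lever grip with the jaws shut and across the lever.

>>> {"fn": "step_arm", "kwargs": {"steps": [{"dx": 0.011,"dy": -0.023,"dz": 0,"yaw": 0.18},{"dx": 0.011,"dy": -0.023,"dz": 0,"yaw": 0.18},{"dx": 0.011,"dy": -0.023,"dz": 0,"yaw": 0.18},{"dx": 0.011,"dy": -0.023,"dz": 0,"yaw": 0.18},{"dx": 0.011,"dy": -0.023,"dz": 0,"yaw": 0.18},{"dx": 0.011,"dy": -0.023,"dz": 0,"yaw": 0.18},{"dx": 0.011,"dy": -0.022,"dz": 0,"yaw": 0.18},{"dx": 0,"dy": 0,"dz": 0,"yaw": 0},{"dx": 0,"dy": 0,"dz": 0,"yaw": 0}], "jaw": 255}}

```text
clock: 9.8
position: [0.5244, -0.1409, 0.2853]
eef_rot: [-1.563, 0.179, -0.177]
force: [-0.2, -0.3, -0.3]
grip_width: 0.0001
```

```bash
python3 - <<'E'
from h import *
s=st()
pic,d=viewer.grab_frame("scene"); save('scene4',cv2.resize(pic[90:290,200:440],(720,600),interpolation=cv2.INTER_CUBIC))
ex=np.array([np.cos(np.radians(77.2)),np.sin(np.radians(77.2))]); h=np.array([.5592,.0159])
for a in range(30,-6,-5):
    t=np.radians(a); r=.195*np.cos(t)-.011*np.sin(t); z=.1+.195*np.sin(t)+.011*np.cos(t)
    print(a,(h-r*ex).round(4),round(z+bot.tips_ahead,4))
E
```

```text
t 9.8 pos [ 0.5244 -0.1409  0.2853] jaw az -12.98 appr [-0.001  0.001 -1.   ] F [-0.2 -0.3 -0.3] w 0.0001 q [-0.2   0.27  0.5   1.81 -0.14  1.1   0.12]
30 [ 0.523  -0.1434] 0.229
25 [ 0.5211 -0.1519] 0.2144
20 [ 0.5194 -0.1591] 0.199
15 [ 0.5181 -0.165 ] 0.1831
10 [ 0.5171 -0.1695] 0.1667
5 [ 0.5164 -0.1726] 0.15
0 [ 0.516  -0.1743] 0.133
-5 [ 0.516  -0.1745] 0.116
```

View pics/scene4.png

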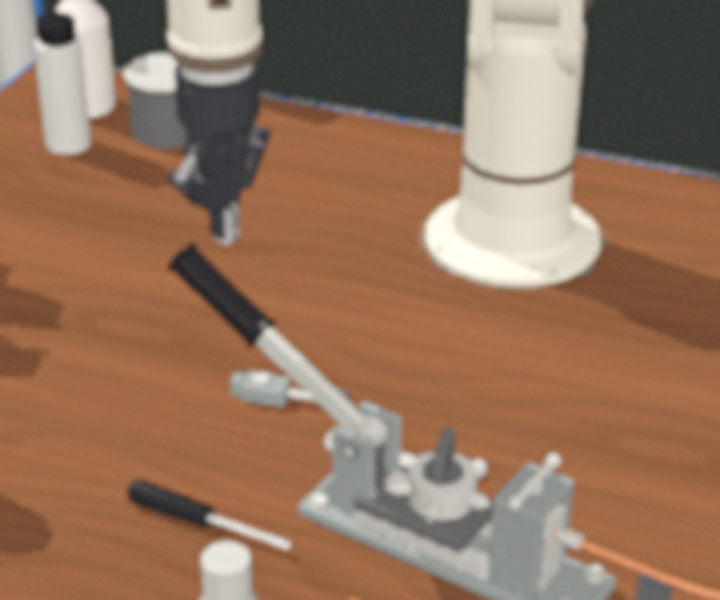

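>>> {"fn": "step_arm", "kwargs": {"steps": [{"dx": -0.001,"dy": -0.002,"dz": -0.025,"yaw": 0},{"dx": 0,"dy": 0,"dz": -0.02,"yaw": 0},{"dx": 0,"dy": -0.001,"dz": -0.008,"yaw": 0},{"dx": 0,"dy": 0,"dz": -0.006,"yaw": 0},{"dx": 0,"dy": 0,"dz": 0,"yaw": 0}]}}

```text
clock: 10.48
position: [0.5239, -0.1441, 0.2277]
eef_rot: [-1.563, 0.175, -0.176]
force: [-2.5, 1.2, 5.8]
grip_width: -0.0
```

```bash
python3 -c "
from h import *
s=st()"
```

```text
t 10.47 pos [ 0.5239 -0.1441  0.2277] jaw az -12.84 appr [ 0.001  0.001 -1.   ] F [-2.5  1.2  5.8] w -0.0 q [-0.18  0.33  0.48  1.87 -0.18  0.98  0.16]
```

Contact at 5.8 N, as expected. I'll follow the arc down.

>>> {"fn": "step_arm", "kwargs": {"steps": [{"dx": -0.001,"dy": -0.004,"dz": -0.007,"yaw": 0},{"dx": -0.001,"dy": -0.004,"dz": -0.007,"yaw": 0},{"dx": -0.001,"dy": -0.004,"dz": -0.008,"yaw": 0},{"dx": -0.001,"dy": -0.003,"dz": -0.008,"yaw": 0},{"dx": -0.001,"dy": -0.003,"dz": -0.008,"yaw": 0},{"dx": 0,"dy": -0.003,"dz": -0.008,"yaw": 0},{"dx": -0.001,"dy": -0.002,"dz": -0.008,"yaw": 0},{"dx": 0,"dy": -0.002,"dz": -0.008,"yaw": 0},{"dx": -0.001,"dy": -0.002,"dz": -0.008,"yaw": 0},{"dx": 0,"dy": 0,"dz": 0,"yaw": 0}]}}

```text
clock: 11.72
position: [0.5185, -0.1701, 0.1585]
eef_rot: [-1.561, 0.173, -0.177]
force: [-1.4, 4.1, 10.6]
grip_width: 0.0001
```

```bash
python3 -c "
from h import *
s=st()"
```

```text
t 11.72 pos [ 0.5185 -0.1701  0.1585] jaw az -12.78 appr [ 0.003  0.002 -1.   ] F [-1.4  4.1 10.6] w 0.0001 q [-0.1   0.43  0.46  1.92 -0.25  0.84  0.27]
```

>>> {"fn": "step_arm", "kwargs": {"steps": [{"dx": -0.001,"dy": -0.002,"dz": -0.007,"yaw": 0},{"dx": 0,"dy": -0.001,"dz": -0.007,"yaw": 0},{"dx": 0,"dy": -0.001,"dz": -0.006,"yaw": 0},{"dx": 0,"dy": 0,"dz": -0.003,"yaw": 0},{"dx": 0,"dy": 0,"dz": 0,"yaw": 0},{"dx": 0,"dy": 0,"dz": 0,"yaw": 0}]}}

```text
clock: 12.48
position: [0.5178, -0.1729, 0.1361]
eef_rot: [-1.56, 0.172, -0.177]
force: [-2.7, 7.8, 13.6]
grip_width: 0.0001
```

```bash
python3 -c "
from h import *
s=st()"
```

```text
t 12.47 pos [ 0.5178 -0.1729  0.1361] jaw az -12.73 appr [ 0.003  0.003 -1.   ] F [-2.7  7.8 13.6] w 0.0001 q [-0.08  0.46  0.44  1.94 -0.28  0.8   0.3 ]
```

>>> {"fn": "step_arm", "kwargs": {"steps": [{"dx": 0,"dy": 0,"dz": -0.002,"yaw": 0},{"dx": 0,"dy": 0.001,"dz": -0.001,"yaw": 0},{"dx": 0,"dy": 0,"dz": 0,"yaw": 0}]}}

```text
clock: 12.85
position: [0.5178, -0.173, 0.1334]
eef_rot: [-1.561, 0.172, -0.178]
force: [-2.6, 5.1, 14.8]
grip_width: -0.0001
```

>>> {"fn": "step_arm", "kwargs": {"steps": [{"dx": 0,"dy": 0,"dz": -0.002,"yaw": 0},{"dx": 0,"dy": 0,"dz": 0,"yaw": 0},{"dx": 0,"dy": 0,"dz": 0,"yaw": 0}]}}

```text
clock: 13.22
position: [0.5178, -0.1731, 0.1329]
eef_rot: [-1.56, 0.172, -0.178]
force: [-6.3, 5.9, 28.5]
grip_width: -0.0002
```

The stop is reached: the last 2 mm command moved the tip only 0.5 mm and the force rose from 15 to 28 N at the expected height. I'll check it in the pictures.

```bash
python3 - <<'E'
from h import *
s=st()
for n in ('top','scene'):
    pic,d=viewer.grab_frame(n); save(n+'5',cv2.resize(pic[180:340,200:440] if n=='top' else pic[130:310,220:460],(800,533 if n=='top' else 600),interpolation=cv2.INTER_CUBIC))
    W=cloud(n,d)
    m=(W[:,2]>.122)&(W[:,2]<.136)&(np.hypot(W[:,0]-.582,W[:,1]-.112)<.035)
    G=W[m][:,:2]
    if m.sum()>5:
        r=cv2.minAreaRect((G*1000).astype(np.float32)); print(n,m.sum(),r)
    for l,z in (("cone_tip",.075),("flare_seat",.075),("turret_grip",.116)):
        for q in viewer.spot_point(n,l)[:1]: print(l,np.round(q["at"],1),round(q["score"],2),np.round(atz(n,q["at"],z),4))
st()
E
```

```text
t 13.22 pos [ 0.5178 -0.1731  0.1329] jaw az -12.78 appr [ 0.004  0.003 -1.   ] F [-6.3  5.9 28.5] w -0.0002 q [-0.08  0.47  0.44  1.94 -0.28  0.79  0.3 ]
top 122 ((581.9954833984375, 112.17410278320312), (49.61433029174805, 11.93953800201416), 5.180691719055176)
cone_tip [246.4 264.1] 0.67 [0.5979 0.1667 0.075 ]
flare_seat [249.5 266.4] 0.91 [0.5914 0.1603 0.075 ]
turret_grip [269.1 266. ] 0.75 [0.5782 0.1126 0.116 ]
scene 50 ((581.2593383789062, 114.65274810791016), (51.827880859375, 12.06019401550293), 4.010165691375732)
cone_tip [365.  262.5] 0.9 [0.6042 0.161  0.075 ]
flare_seat [367.7 258.4] 0.9 [0.5847 0.1628 0.075 ]
turret_grip [355.3 239.5] 0.73 [0.5662 0.1187 0.116 ]
t 13.62 pos [ 0.5178 -0.1731  0.1329] jaw az -12.78 appr [ 0.004  0.003 -1.   ] F [-7.5  5.9 28.7] w -0.0001 q [-0.08  0.47  0.44  1.94 -0.28  0.79  0.3 ]
```

View pics/scene5.png

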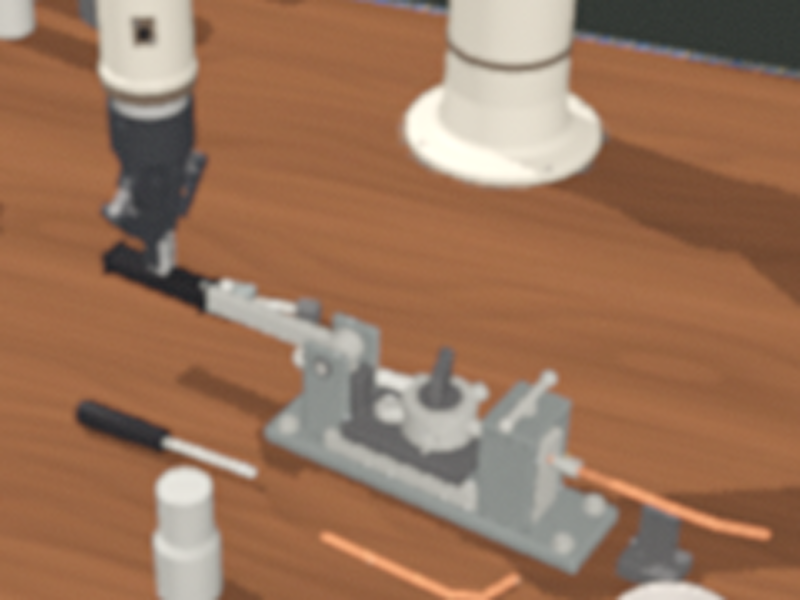

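View pics/top5.png

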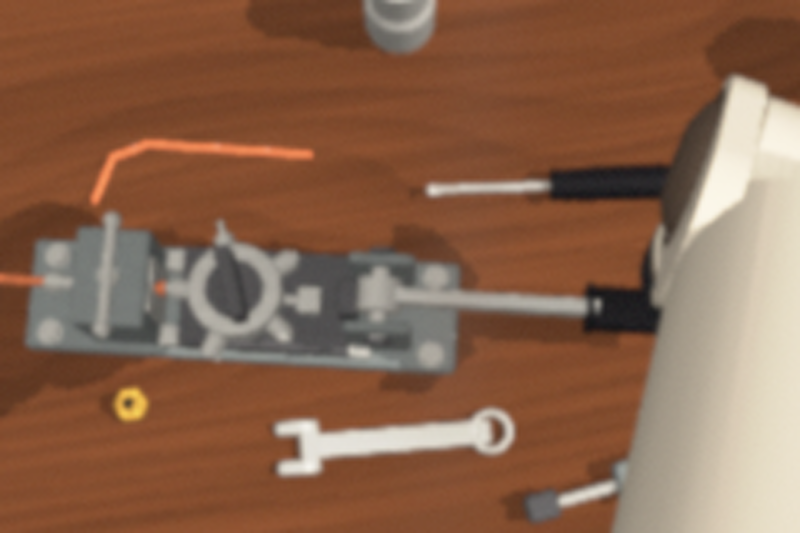

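The lever is level, and the cone meets the pipe mouth at about (165,288) in the zoomed top view. The turret has moved 13.9 mm towards the pipe, where 14 mm is full travel. Handing in.

```bash
python3 -c "
from h import *
print(bot.finish_job()); st()"
```

```text
the job is handed in; nothing more can be done
None
the job is handed in; nothing more can be done
```

I turned the turret one click clockwise, let go of it and moved clear. Then I pressed the lever down to its stop and handed the job in at about 13.6 s, still holding it there.

- **Turret:** The wing bar went from about 77° to about 5° in world azimuth, which is the 72° wanted. It measured 5.0° after release and 5.2° with the lever down, in the top camera. The detected cone tip lay on the pipe axis after release.
- **Lever:** At the end, 2 mm more of commanded push moved the tip only 0.5 mm, and the force rose from 15 to 28 N. The fingertips were at the expected 111 mm height. The turret had moved 13.9 mm towards the pipe (14 mm is full travel).
- **Other things on the bench:** The ones I could see in the last close-ups had not moved. The aerosol and most of the tub were outside those views, and the arm hid part of the pipe cutter.
- **Disagreements:** The networks' final cone-tip and flare-seat points were up to 9 mm apart in the top view and about 20 mm apart in the scene view. I relied on the depth measurement, the force and the pictures instead.

The hand-in gave no verdict, and I could not read the state after it.

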